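# Weigh the chilled lime: hang its pail on the sprung dial scale

### The job

Weigh the lime: it lies in the little brass pail that stands inside the ice bucket. Lift the pail out, stand it on the walnut board and let go, then take it again by the wooden grip on its side, so that the bail is free, and hang the bail on the hook of the dial scale. Let the sprung hook sink gently under the load without ever banging down on its lower stop, and leave the pail hanging still with the lime in it, nothing else knocked over.

Things in the scene. Friction and masses are not known exactly. Their poses are not given: they have to be found in the camera images.
- pail: Small open brass pail, 66 mm across at the foot, 74 mm over the rolled rim, 106 mm tall, wall 3 mm, 0.22 to 0.26 kg without the lime. Starts on the floor of the ice bucket, its rim below the bucket's rim; needs a lift of 150 mm or more to clear it. Origin: centre of its underside; z up through the mouth; the wooden grip points along its -x, the bail's arch lies in its y-z plane.
- bail_top (a point): Peak of the pail's stiff, arched bail (6 mm steel wire, 83 mm wide), on the wire's centre line, 177 mm above the pail's underside and over its axis. The middle 22 mm of the bail is an inverted V of about 42 degrees that centres itself in a hook. For lifting from above, pinch the peak with the fingers closing along the pail's x.
- pail_grip: Walnut block on the pail's side, 28 mm long (43 to 71 mm off the pail's axis, towards -x), 14 mm wide (along y), 36 mm tall (62 to 98 mm above the underside). This body's origin and axes are the pail's. Take it with the fingers closing along the pail's y; inside the ice bucket there is no room for fingers beside it.
- grip_mid (a point): Middle of the walnut grip: 57 mm from the pail's axis on its -x side, 80 mm above the pail's underside.
- pail_floor (a point): Centre of the pail's inner floor, 4 mm above the underside.
- lime: Green lime, 57 x 46 x 45 mm, about 0.05 kg, loose in the pail. Origin at its underside as built; it may roll about in the pail.
- ice_bucket: Loose hammered brass ice bucket, conical, 130 mm across at the foot, 166 mm at the rim, 148 mm tall, 0.8 kg, two small handles on its +x and -x side, 200 mm over them. Origin: centre of its underside. The pail stands inside on its 4 mm floor. Bucket and scale stand left and right of the board, either way round.
- board: Walnut cutting board, fixed, 178 mm (its x) by 280 mm (its y) by 18 mm thick, lying flat on the worktop between bucket and scale, its long side running away from the robot. Origin: centre of its underside. Mind the wall cabinets over the worktop: they begin 0.56 m in front of the robot, 0.65 m above the worktop, so lift high things only nearer than that.
- scale: Dial scale, fixed: base plate 185 x 150 mm, top at 16 mm; column 90 mm behind (+x of) the hook; dial housing 116 mm wide, 44 mm deep, above the hook, its neck ending 314 mm up. Dial and open side of the hook face its -x. Origin: on the worktop, 110 mm in front (-x) of the hook. Hang things with the gripper leaning back 20 to 45 degrees (wrist towards -x) to clear the housing.
- hook_seat (a point): Moves with the hook: where the centre of the bail's wire lies when seated; 261 mm above the worktop, unloaded. The hook is a J of 7 mm wire in the scale's x-z plane: its tip is 21 mm from the seat towards the scale's -x, the tip's top 20 mm above the seat, the hook's back 18 mm to +x. The bail comes in along the scale's +x over the tip, wire centre 26 to 36 mm above the seat, then goes down.
- scale_hook (a joint): Dip of the sprung hook, m: 0 = up, unloaded; 0.038 = on its lower stop. About 100 N/m with 0.1 N preload, little damping (rings 2.7 times a second, for 1 to 2 s). Pail and lime dip it 25 to 31 mm at rest; if let go before the hook carries them it overshoots by about half and bangs on the stop. The dial's needle turns with it.
- jigger: Brass double jigger, 47 mm wide, 86 mm tall, a bystander standing on the right. Origin at its underside.
- tumbler_1: Brass tumbler, 67 mm wide, 74 mm tall, a bystander standing on the left. Origin at its underside.
- pepper_mill: Turned walnut pepper mill, 55 mm wide, 153 mm tall, a bystander standing behind the board. Origin at its underside.
- tin_0: Small lidded tin, 62 mm wide, 70 mm tall, a bystander standing behind the board. Origin at its underside.
Things that resemble listed ones, but are neither listed nor needed, are in the scene too. What is shaped like the pail but turquoise is not meant.

How it is judged:
By the outcome, as a careful person would: the job done as asked, in the order asked, and still so for the second after the job is handed in, with the robot touching nothing.
It also fails if it takes over 72 s, if anything falls off the work surface, if the arm or the gripper's body presses on something with over 40 N, if the wrist force passes 120 N, or if a joint passes its speed limit or range.

### The arm

A 6-joint arm with a two-finger parallel gripper is mounted at the origin on a cart in front of the work surface, level with it; the furniture and walls round the work are solid. World frame = base frame: x ahead of the robot, y to its left, z up, the work surface at z = 0. Lengths are in m, angles in rad, forces in N, time in s.
With the tool pointing down it reaches from about 0.35 to 0.975 m from the base axis. Payload 4.9 kg.
Tool frame: the origin (TCP) lies at the very end of the fingers, on their centre line; the grasp point (between the pads) lies 19 mm behind it (ctrl.grasp_offset is the distance from the TCP to the grasp point, in m); z points along the fingers, y is the line along which they close (so a half turn about z gives the same grasp; the last joint's range is limited). The gripper opens to 85 mm and grips with 20 to 120 N. Pads are 22 mm wide; open, the fingers measure 114 mm over their backs; the gripper's body (76 mm by 85 mm) begins 54 mm behind the grasp point. The pads swing forward as they close: fully open they stand 13 mm farther back than shut.
Start: joints at [-1.377, 0.053, 1.613, -0, 1.476, -0.119], TCP at [0.192, -0.595, 0.231] pointing down, gripper open.
Joint ranges: [-3.01, 3.01], [-1.01, 2.22], [0.06, 2.58], [-1.02, 4.17], [0.09, 2.62], [-3.14, 3.14]. Speed limits (rad/s): [2.57, 2.57, 3.14, 3.14, 3.14, 3.14].

### API

Orientations are given as a rotation vector (axis times angle).
In Python, from station import ctrl, optics gives the robot as it stands.
- The arm moves only by the shell command python3 -m handwheel 'ROWS' [OPENING] [FORCE]. ROWS is JSON, a list of rows, each an object of numbers: "tx", "ty", "tz": the shift along the tool's x, y, z in mm; "roll": the turn about the tool's z in rad. A call has 1 to 12 rows; each row shifts and turns the commanded pose from where the row before left it, along the tool's axes as they then stand; what a row does not reach is not made up. A row lasts 1/12 s, in which the tool goes at most 41.7 mm and 7.16 degrees, less where a joint would pass 70% of its speed; a pose out of reach is approached as far as the arm can. A call with a gripper value outside its range is refused whole. OPENING is the finger opening in mm, from 0 to 85.4, set as the call begins (- or left out, the last holds). The fingers move at their own pace and stop on an object; FORCE is the grip in N (left out, the last holds). Time passes only in rows, so rows that do not move let the fingers close. It gives the time, the measured TCP pose, the force, the opening and the grip force at its end, in the units of the state.
- ctrl.get_obs(): the state, without advancing time (a new reading comes with each control period).
- optics.get_image(name): name is "side" or "top"; returns (picture, depth): 420x560x3 uint8, red, green, blue; 420x560 float32, m along the optical axis (not along the pixel's ray), 0 where there is no reading.
- optics.camera_params(name): a dict with "mtx" (3x3 intrinsics, pixels), "extrinsics" (4x4, takes a point from camera to world coordinates). Camera axes: x right, y down, z forward; pixel columns grow to the right and rows downward; lengths in m; the calibration is good to about 2 mm. A picture is of the moment at which its call begins. camera_params takes no time and is no camera call.
- ctrl.finish_job(): hands the job in; it is judged then, once.
The state is a dict: "t": time; "q": joint angles; "dq": joint speeds; "effort": joint torques, N m; "tool_pos": TCP position; "tool_rot": TCP orientation; "contact_force": force on the tool from outside, world axes, zero at the start; "wrist_torque": the same for the moment, N m; "opening": finger opening in m; "grip_force": force on a finger pad.
Only numpy, scipy, OpenCV 4.12 (cv2) and the standard library are available. Lean on these libraries where they do the work, as an engineer would, in place of code of your own. Each camera call takes 0.05 s, during which the arm holds its last target. There are 200 camera calls.

## Working session

There is one attempt and no reset: what is moved stays moved. The work goes in short steps, Python scripts to look and compute and a shell command to move; the robot and the scene stay as the last step left them, time stands still between calls to the robot, and variables do not carry over. Pictures are saved under pics/ and viewed, at most 10 in all, crops included, and the job is handed in when it is done.

```bash
ls; mkdir -p pics; cat > h.py <<'E'
import numpy as np, cv2
from scipy.spatial.transform import Rotation as R
from station import ctrl, optics
def grab(n):
    im,d=optics.get_image(n); p=optics.camera_params(n); K=np.array(p["mtx"]);T=np.array(p["extrinsics"])
    v,u=np.mgrid[:d.shape[0],:d.shape[1]]
    P=np.stack([(u-K[0,2])/K[0,0]*d,(v-K[1,2])/K[1,1]*d,d],-1)@T[:3,:3].T+T[:3,3]
    P[d==0]=np.nan
    return im,d,P,K,T
def save(n,im): cv2.imwrite('pics/'+n,im[...,::-1])
def proj(K,T,p):
    c=np.linalg.inv(T)@np.append(p,1); return (K@c[:3])[:2]/c[2]
E
python3 - <<'E'
from h import *
o=ctrl.get_obs(); print(o['t'],o['tool_pos'],o['tool_rot'],ctrl.grasp_offset)
for n in ('side','top'):
    im,d,P,K,T=grab(n); save(n+'0.png',im); np.save('P_'+n,P); np.save('I_'+n,im); print(n,T.round(3).tolist(),K[0,0])
E
```

```text
pics
0.0 [ 0.19219154 -0.59404344  0.23003828] [-3.10115722e+00 -4.88989713e-01  1.35689111e-04] 0.0187
side [[-0.428, -0.749, 0.506, -0.333], [-0.904, 0.359, -0.234, 0.344], [-0.006, -0.557, -0.831, 1.613], [0.0, 0.0, 0.0, 1.0]] 466.71574421184175
top [[0.007, -0.996, 0.088, 0.454], [-1.0, -0.005, 0.025, -0.069], [-0.024, -0.088, -0.996, 1.438], [0.0, 0.0, 0.0, 1.0]] 386.944061632671
```

View pics/side0.png

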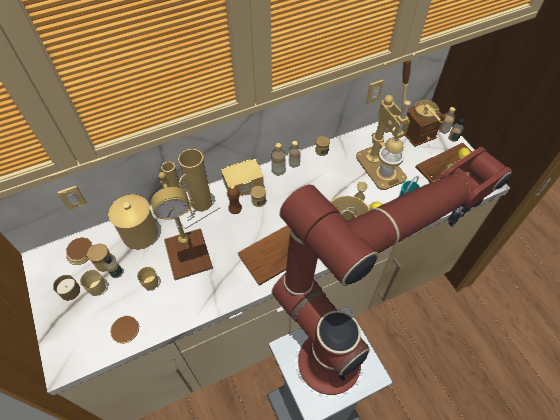

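View pics/top0.png

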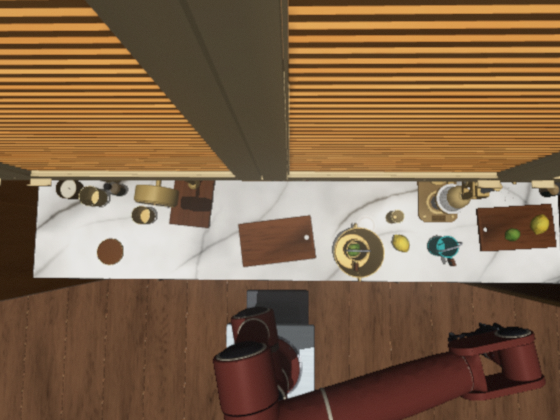

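The side view shows the scale (dial at 170,205, base at 188,253), the board (265,255) and the arm partly covering the bucket (350,210). In the top view the bucket is at (357,252), the board at (277,240), and the scale at (190,200).

Candidates for the pail:
- brass pail in the bucket at top (355,250)
- turquoise pail at (443,245), excluded by the task
- tumbler at (145,215)
- pan at (155,193)

My choice is the brass pail in the bucket. The lime is at (353,248), not the one on the far-right board at (512,235).

```bash
python3 - <<'E'
from h import *
im=np.load('I_top.npy');P=np.load('P_top.npy')
a=cv2.resize(im[212:292,315:405],None,fx=6,fy=6,interpolation=cv2.INTER_CUBIC)
b=cv2.resize(np.load('I_side.npy')[150:290,130:300],None,fx=3.4,fy=3.4,interpolation=cv2.INTER_CUBIC)
c=np.zeros((480,540+250,3),np.uint8);c[:,:540]=a
b2=cv2.resize(im[170:235,150:230],(250,203));c[:203,540:]=b2
save('crop1.png',c);save('crop2.png',b)
z=P[...,2]
np.set_printoptions(linewidth=250)
print((z[218:285,322:392][::2,::2]*1000).round()) if 0 else None
def fit(m,n):
    p=P[m][:,:2].astype(np.float32); print(n,len(p),np.nanmedian(P[m][:,2]).round(3),cv2.minAreaRect(p),cv2.minEnclosingCircle(p))
v,u=np.mgrid[:420,:560]
bk=(u>322)&(u<392)&(v>215)&(v<290)
fit(bk&(z>.14)&(z<.156),'rim')
fit(bk&(z>.104)&(z<.116),'pailrim')
m=bk&(z>.158)&(z<.19);fit(m,'bail');print(P[m].round(3).tolist(),u[m],v[m])
fit((u>230)&(u<325)&(v>205)&(v<275)&(z>.012)&(z<.026)&(np.asarray(im)[...,0]<150),'board')
fit((u>160)&(u<222)&(v>175)&(v<235)&(z>.010)&(z<.024)&(np.asarray(im)[...,0]<150),'scalebase')
E
```

```text
rim 250 0.146 ((0.4194258749485016, -0.29885897040367126), (0.16514170169830322, 0.16141684353351593), 89.69622802734375) ((0.41942325234413147, -0.29956603050231934), 0.08342759311199188)
pailrim 178 0.11 ((0.4176693856716156, -0.3019680082798004), (0.14462456107139587, 0.14886723458766937), 53.294681549072266) ((0.43152838945388794, -0.2993755340576172), 0.08691614121198654)
bail 25 0.171 ((0.4262677729129791, -0.2989608347415924), (0.003440483007580042, 0.052007220685482025), 0.40952813625335693) ((0.42454761266708374, -0.2989731431007385), 0.026103608310222626)
[[0.428, -0.273, 0.162], [0.428, -0.276, 0.163], [0.428, -0.28, 0.164], [0.428, -0.282, 0.169], [0.428, -0.285, 0.168], [0.428, -0.289, 0.168], [0.428, -0.291, 0.172], [0.428, -0.294, 0.173], [0.424, -0.273, 0.164], [0.424, -0.276, 0.168], [0.425, -0.279, 0.169], [0.425, -0.282, 0.17], [0.425, -0.285, 0.172], [0.425, -0.289, 0.167], [0.425, -0.291, 0.174], [0.425, -0.293, 0.181], [0.425, -0.295, 0.185], [0.425, -0.298, 0.186], [0.425, -0.303, 0.179], [0.425, -0.306, 0.176], [0.425, -0.309, 0.177], [0.425, -0.314, 0.171], [0.425, -0.317, 0.173], [0.425, -0.32, 0.171], [0.425, -0.325, 0.163]] [352 353 354 355 356 357 358 359 352 353 354 355 356 357 358 359 360 361 362 363 364 365 366 367 368] [250 250 250 250 250 250 250 250 251 251 251 251 251 251 251 251 251 251 251 251 251 251 251 251 251]
board 2989 0.018 ((0.456146240234375, -0.021192848682403564), (0.15710340440273285, 0.2674713730812073), 7.500673770904541) ((0.4554823637008667, -0.021079551428556442), 0.15254129469394684)
scalebase 1578 0.016 ((0.5975138545036316, 0.2945365011692047), (0.1513112336397171, 0.1771770864725113), 83.2171630859375) ((0.5980150103569031, 0.2946144640445709), 0.11299925297498703)
```

View pics/crop1.png

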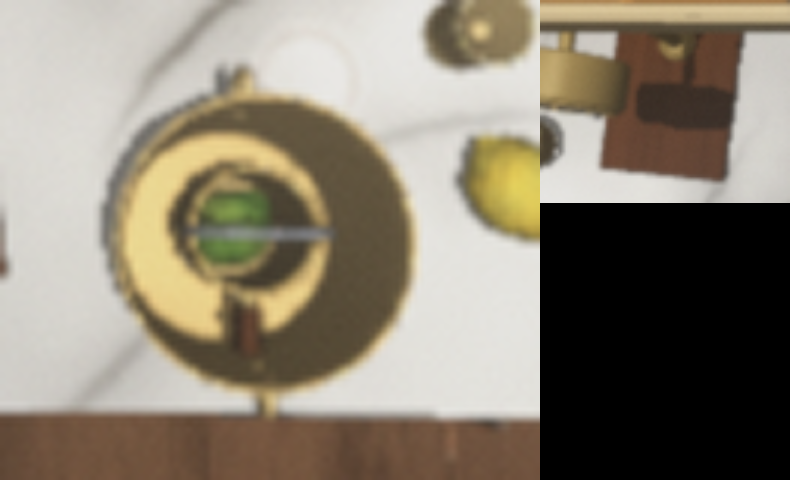

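View pics/crop2.png

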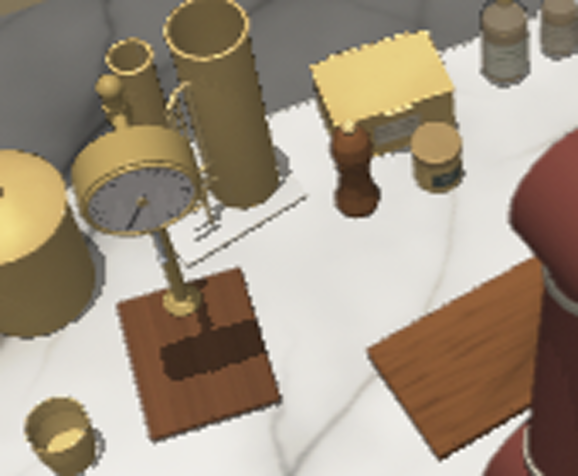

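The close crop shows the chosen brass pail in the bucket, with the green lime inside. Its bail runs about along world y (peak near top pixel 360,251) and its grip points toward the robot (pixel 355,266). Next I fit the pail yaw and the scale.

```bash
python3 - <<'E'
from h import *
it=np.load('I_top.npy').astype(int);Pt=np.load('P_top.npy');isd=np.load('I_side.npy').astype(int);Ps=np.load('P_side.npy')
v,u=np.mgrid[:420,:560]
g=(u>348)&(u<362)&(v>256)&(v<274)
for vv in range(256,274): print(vv,[tuple((Pt[vv,uu]*1000).round().astype(int)) for uu in range(352,360)] if np.isfinite(Pt[vv,352:360]).all() else 'nan')
d=lambda i:(i[...,0]<165)&(i[...,0]>i[...,2]+15)
ms=(u>155)&(u<222)&(v>222)&(v<285)&(Ps[...,2]>.009)&(Ps[...,2]<.024)&d(isd)
mt=(u>160)&(u<222)&(v>175)&(v<235)&(Pt[...,2]>.010)&(Pt[...,2]<.024)&d(it)
for n,q in (('s',Ps[ms]),('t',Pt[mt]),('st',np.r_[Ps[ms],Pt[mt]])): print(n,len(q),cv2.boxPoints(cv2.minAreaRect(q[:,:2].astype(np.float32))).round(3).tolist(),cv2.minAreaRect(q[:,:2].astype(np.float32))[2])
# dial
for n,P in (('s',Ps),('t',Pt)):
  m=(P[...,0]>.45)&(P[...,0]<.75)&(P[...,1]>.2)&(P[...,1]<.4)&(P[...,2]>.2)&(P[...,2]<.5)
  q=P[m];print(n,len(q),q.min(0).round(3),q.max(0).round(3),u[m].min(),u[m].max(),v[m].min(),v[m].max())
  for z0 in np.arange(.04,.5,.02):
    k=(P[...,0]>.45)&(P[...,0]<.8)&(P[...,1]>.18)&(P[...,1]<.4)&(abs(P[...,2]-z0)<.01)&(u<230); 
    if k.sum(): print(round(z0,2),k.sum(),P[k].min(0).round(3),P[k].max(0).round(3))
c=cv2.resize(np.load('I_side.npy')[180:280,140:230],None,fx=6,fy=6,interpolation=cv2.INTER_CUBIC); save('scale.png',c)
E
```

```text
256 [(np.int64(404), np.int64(-293), np.int64(37)), (np.int64(404), np.int64(-296), np.int64(42)), (np.int64(404), np.int64(-301), np.int64(35)), (np.int64(404), np.int64(-304), np.int64(37)), (np.int64(403), np.int64(-312), np.int64(7)), (np.int64(403), np.int64(-316), np.int64(9)), (np.int64(403), np.int64(-320), np.int64(7)), (np.int64(403), np.int64(-320), np.int64(24))]
257 [(np.int64(399), np.int64(-298), np.int64(8)), (np.int64(399), np.int64(-300), np.int64(14)), (np.int64(399), np.int64(-305), np.int64(6)), (np.int64(399), np.int64(-309), np.int64(4)), (np.int64(399), np.int64(-313), np.int64(6)), (np.int64(399), np.int64(-316), np.int64(10)), (np.int64(400), np.int64(-317), np.int64(21)), (np.int64(400), np.int64(-318), np.int64(39))]
258 [(np.int64(395), np.int64(-298), np.int64(5)), (np.int64(395), np.int64(-302), np.int64(5)), (np.int64(395), np.int64(-304), np.int64(12)), (np.int64(396), np.int64(-307), np.int64(20)), (np.int64(396), np.int64(-310), np.int64(24)), (np.int64(397), np.int64(-311), np.int64(35)), (np.int64(397), np.int64(-313), np.int64(44)), (np.int64(397
[... 7351 characters left out ...]
 [0.672 0.339 0.45 ]
t 861 [0.547 0.238 0.277] [0.618 0.352 0.447] 134 178 181 208
0.04 8 [0.658 0.278 0.03 ] [0.673 0.295 0.045]
0.06 9 [0.658 0.279 0.05 ] [0.668 0.291 0.065]
0.08 7 [0.658 0.279 0.072] [0.666 0.287 0.089]
0.1 6 [0.658 0.279 0.094] [0.664 0.29  0.109]
0.12 3 [0.658 0.282 0.11 ] [0.661 0.291 0.129]
0.14 2 [0.657 0.283 0.131] [0.658 0.285 0.138]
0.28 3 [0.552 0.299 0.277] [0.555 0.301 0.283]
0.34 17 [0.549 0.266 0.334] [0.558 0.337 0.349]
0.36 24 [0.548 0.251 0.35 ] [0.559 0.35  0.37 ]
0.38 54 [0.549 0.238 0.371] [0.618 0.35  0.39 ]
0.4 103 [0.547 0.239 0.39 ] [0.617 0.352 0.41 ]
0.42 203 [0.548 0.244 0.41 ] [0.602 0.35  0.43 ]
0.44 457 [0.55  0.259 0.43 ] [0.6   0.335 0.447]
```

View pics/scale.png

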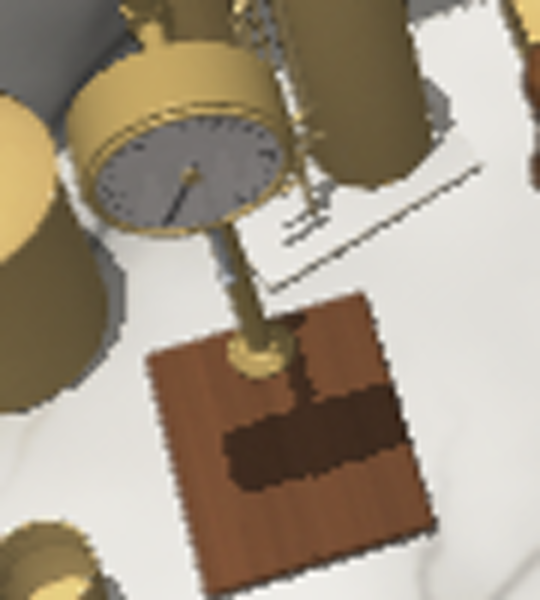

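The side crop shows the dial (180,170), the column foot (260,350) and the base, but the hook is mostly behind the dial. The depth points at z≈0.28 around (0.552,0.300) match the hook tip. From the image alone, the seat comes out near (0.574,0.298) and the scale yaw near -6.4°. I'll check the interface help, since the rows don't list any tilt.

```bash
python3 -m handwheel '[{"pitch":0}]'; python3 -m handwheel '[{"rx":0}]'; python3 -m handwheel '[{"tz":-20}]'
```

```text
$[0]: bad value
$[0]: bad value
$[0]: bad value
```

```bash
python3 -m handwheel '[{"tx":0,"ty":0,"tz":-20,"roll":0}]';  python3 -m handwheel '[{"tx":0,"ty":0,"tz":-20,"roll":0,"pitch":0}]'
```

```text
t: 0.18
tool_pos: [0.1918, -0.5919, 0.2455]
tool_rot: [-3.093, -0.488, 0.001]
contact_force: [0.4, 0.9, -1.2]
opening: 0.0855
grip_force: 0.0$[0]: bad value
```

The rows accept only tx, ty, tz and roll, all four required. So the pail pick-up uses a vertical tool, and I'll deal with the lean before regrasping. First I roll so the fingers close along world x, moving up slightly.

```bash
python3 -m handwheel '[{"tx":0,"ty":0,"tz":-5,"roll":-0.105},{"tx":0,"ty":0,"tz":-5,"roll":-0.105},{"tx":0,"ty":0,"tz":-5,"roll":-0.105},{"tx":0,"ty":0,"tz":-5,"roll":-0.105},{"tx":0,"ty":0,"tz":-5,"roll":-0.105},{"tx":0,"ty":0,"tz":-5,"roll":-0.105},{"tx":0,"ty":0,"tz":-5,"roll":-0.105},{"tx":0,"ty":0,"tz":-5,"roll":-0.105},{"tx":0,"ty":0,"tz":0,"roll":-0.105},{"tx":0,"ty":0,"tz":0,"roll":-0.105},{"tx":0,"ty":0,"tz":0,"roll":-0.105},{"tx":0,"ty":0,"tz":0,"roll":-0.1}]'
python3 -m handwheel '[{"tx":25,"ty":20,"tz":0,"roll":0},{"tx":26,"ty":21,"tz":0,"roll":0},{"tx":27,"ty":21,"tz":0,"roll":0},{"tx":27,"ty":21,"tz":0,"roll":0},{"tx":27,"ty":21,"tz":0,"roll":0},{"tx":27,"ty":21,"tz":0,"roll":0},{"tx":27,"ty":21,"tz":0,"roll":0},{"tx":27,"ty":21,"tz":0,"roll":0},{"tx":27,"ty":21,"tz":0,"roll":0},{"tx":27,"ty":21,"tz":0,"roll":0},{"tx":20,"ty":18,"tz":0,"roll":0},{"tx":7,"ty":6,"tz":0,"roll":0}]' 60
python3 - <<'E'
from h import *
o=ctrl.get_obs();M=R.from_rotvec(o['tool_rot']).as_matrix();print(o['t'],o['tool_pos'],(M.T@(np.array([.4255,-.2985,.161])-o['tool_pos'])*1000).round(1));print(M.round(3))
E
```

```text
t: 1.18
tool_pos: [0.1923, -0.5944, 0.2906]
tool_rot: [-2.218, -2.223, -0.001]
contact_force: [-0.2, -1.1, -0.1]
opening: 0.0851
grip_force: 0.0
t: 2.18
tool_pos: [0.4278, -0.2986, 0.2909]
tool_rot: [-2.22, -2.222, -0.002]
contact_force: [0.7, 1.3, 0.4]
opening: 0.0602
grip_force: 0.0
2.1833 [ 0.42775282 -0.2985608   0.29085213] [-1.000e-01 -2.300e+00  1.299e+02]
[[-0.001  1.     0.   ]
 [ 1.     0.001  0.001]
 [ 0.001  0.    -1.   ]]
```

```bash
python3 -m handwheel '[{"tx":0,"ty":-2,"tz":20,"roll":0},{"tx":0,"ty":0,"tz":25,"roll":0},{"tx":0,"ty":0,"tz":25,"roll":0},{"tx":0,"ty":0,"tz":20,"roll":0},{"tx":0,"ty":0,"tz":15,"roll":0},{"tx":0,"ty":0,"tz":13,"roll":0},{"tx":0,"ty":0,"tz":7,"roll":0},{"tx":0,"ty":0,"tz":5,"roll":0},{"tx":0,"ty":0,"tz":0,"roll":0}]' && python3 -m handwheel '[{"tx":0,"ty":0,"tz":0,"roll":0},{"tx":0,"ty":0,"tz":0,"roll":0},{"tx":0,"ty":0,"tz":0,"roll":0},{"tx":0,"ty":0,"tz":0,"roll":0},{"tx":0,"ty":0,"tz":0,"roll":0},{"tx":0,"ty":0,"tz":0,"roll":0},{"tx":0,"ty":0,"tz":0,"roll":0}]' 0 50
```

```text
t: 2.93
tool_pos: [0.4238, -0.3013, 0.1605]
tool_rot: [-2.224, -2.217, 0.0]
contact_force: [1.3, -0.0, -0.3]
opening: 0.06
grip_force: 0.0
t: 3.52
tool_pos: [0.4247, -0.3016, 0.1622]
tool_rot: [2.224, 2.217, 0.0]
contact_force: [0.8, 1.5, 3.6]
opening: 0.0042
grip_force: 49.0
```

```bash
python3 -m handwheel '[{"tx":0,"ty":0,"tz":-5,"roll":0},{"tx":0,"ty":0,"tz":-12,"roll":0},{"tx":0,"ty":0,"tz":-16,"roll":0},{"tx":0,"ty":0,"tz":-20,"roll":0},{"tx":0,"ty":0,"tz":-20,"roll":0},{"tx":0,"ty":0,"tz":-20,"roll":0},{"tx":0,"ty":0,"tz":-20,"roll":0},{"tx":0,"ty":0,"tz":-20,"roll":0},{"tx":0,"ty":0,"tz":-20,"roll":0},{"tx":0,"ty":0,"tz":-18,"roll":0},{"tx":0,"ty":0,"tz":-12,"roll":0},{"tx":0,"ty":0,"tz":-5,"roll":0}]'
python3 - <<'E'
from h import *
im,d,P,K,T=grab('top'); save('lift.png',cv2.resize(im[180:300,220:420],(800,480),interpolation=cv2.INTER_CUBIC))
E
```

```text
t: 4.52
tool_pos: [0.4245, -0.3017, 0.3519]
tool_rot: [2.223, 2.216, -0.0]
contact_force: [0.3, -1.0, -3.3]
opening: 0.0042
grip_force: 48.9
```

View pics/lift.png

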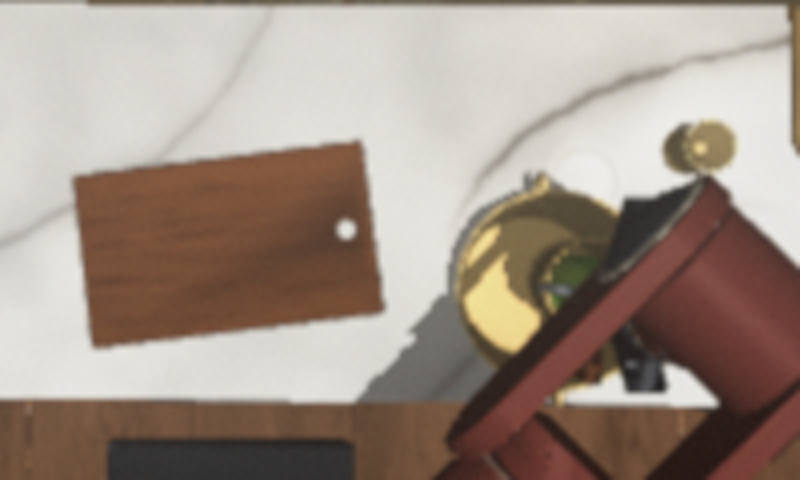

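The pail with the lime hangs clear at about (570,285) and the bucket is undisturbed. I'll carry it to (0.46,-0.052) on the board and turn it to yaw -6.4°.

```bash
python3 -m handwheel '[{"tx":8,"ty":1,"tz":0,"roll":0},{"tx":18,"ty":2,"tz":0,"roll":0},{"tx":24,"ty":4,"tz":0,"roll":0},{"tx":28,"ty":4,"tz":0,"roll":0},{"tx":30,"ty":4,"tz":0,"roll":0},{"tx":30,"ty":4,"tz":0,"roll":0},{"tx":30,"ty":4,"tz":0,"roll":0},{"tx":28,"ty":4,"tz":0,"roll":0},{"tx":24,"ty":4,"tz":0,"roll":0},{"tx":18,"ty":3,"tz":0,"roll":0},{"tx":9,"ty":1,"tz":0,"roll":0},{"tx":3,"ty":1,"tz":0,"roll":0}]'
python3 -m handwheel '[{"tx":0,"ty":0,"tz":10,"roll":0.03},{"tx":0,"ty":0,"tz":20,"roll":0.04},{"tx":0,"ty":0,"tz":24,"roll":0.042},{"tx":0,"ty":0,"tz":24,"roll":0},{"tx":0,"ty":0,"tz":24,"roll":0},{"tx":0,"ty":0,"tz":22,"roll":0},{"tx":0,"ty":0,"tz":18,"roll":0},{"tx":0,"ty":0,"tz":12,"roll":0},{"tx":0,"ty":0,"tz":8,"roll":0},{"tx":0,"ty":0,"tz":4,"roll":0},{"tx":0,"ty":0,"tz":2,"roll":0},{"tx":0,"ty":0,"tz":2,"roll":0}]'
```

```text
t: 5.57
tool_pos: [0.4604, -0.0498, 0.3478]
tool_rot: [-2.22, -2.219, 0.002]
contact_force: [0.5, -0.4, -2.8]
opening: 0.0039
grip_force: 48.8
t: 6.57
tool_pos: [0.4616, -0.0518, 0.1802]
tool_rot: [2.345, 2.089, 0.001]
contact_force: [0.1, 0.4, -2.9]
opening: 0.0043
grip_force: 48.8
```

```bash
python3 -m handwheel '[{"tx":0,"ty":0,"tz":1.5,"roll":0},{"tx":0,"ty":0,"tz":1.5,"roll":0},{"tx":0,"ty":0,"tz":1,"roll":0},{"tx":0,"ty":0,"tz":0.5,"roll":0},{"tx":0,"ty":0,"tz":0,"roll":0}]'
```

```text
t: 6.98
tool_pos: [0.4618, -0.0516, 0.176]
tool_rot: [2.344, 2.089, 0.002]
contact_force: [1.3, -1.2, 0.7]
opening: 0.0041
grip_force: 49.2
```

```bash
python3 -m handwheel '[{"tx":0,"ty":0,"tz":0,"roll":0},{"tx":0,"ty":0,"tz":0,"roll":0},{"tx":0,"ty":0,"tz":0,"roll":0},{"tx":0,"ty":0,"tz":0,"roll":0},{"tx":0,"ty":0,"tz":-10,"roll":0},{"tx":0,"ty":0,"tz":-25,"roll":0},{"tx":0,"ty":0,"tz":-40,"roll":0},{"tx":0,"ty":0,"tz":-40,"roll":0},{"tx":0,"ty":0,"tz":-40,"roll":0},{"tx":0,"ty":0,"tz":-40,"roll":0},{"tx":0,"ty":0,"tz":-20,"roll":0}]' 60
python3 - <<'E'
from h import *
print(ctrl.get_obs()['q'].round(3) if hasattr(ctrl.get_obs()['q'],'round') else ctrl.get_obs()['q'])
E
```

```text
t: 7.9
tool_pos: [0.4617, -0.0517, 0.397]
tool_rot: [2.34, 2.085, 0.007]
contact_force: [0.0, 0.7, 0.7]
opening: 0.0598
grip_force: 0.0
[-0.272 -0.384  1.729  0.     1.788 -0.157]
```

The pail stands on the board (supported at TCP z 0.176, then released). The kinematics suggest that raising the tool near the base runs into the joint 5 limit (2.62) at about z=0.8. Pushing up past that should tilt the tool forward, which gives the lean I need. I'll roll first, then test this in free air.

```bash
python3 -m handwheel '[{"tx":0,"ty":0,"tz":-10,"roll":-0.121},{"tx":0,"ty":0,"tz":-10,"roll":-0.121},{"tx":0,"ty":0,"tz":-10,"roll":-0.121},{"tx":0,"ty":0,"tz":-10,"roll":-0.121},{"tx":0,"ty":0,"tz":-10,"roll":-0.121},{"tx":0,"ty":0,"tz":-10,"roll":-0.121},{"tx":0,"ty":0,"tz":-10,"roll":-0.121},{"tx":0,"ty":0,"tz":-10,"roll":-0.121},{"tx":0,"ty":0,"tz":-10,"roll":-0.121},{"tx":0,"ty":0,"tz":-10,"roll":-0.121},{"tx":0,"ty":0,"tz":-10,"roll":-0.121},{"tx":0,"ty":0,"tz":-10,"roll":-0.121}]' && python3 -m handwheel '[{"tx":0,"ty":0,"tz":0,"roll":-0.119},{"tx":15,"ty":7,"tz":-25,"roll":0},{"tx":15,"ty":7,"tz":-25,"roll":0},{"tx":15,"ty":7,"tz":-25,"roll":0},{"tx":15,"ty":7,"tz":-25,"roll":0},{"tx":15,"ty":7,"tz":-25,"roll":0},{"tx":15,"ty":7,"tz":-25,"roll":0},{"tx":15,"ty":7,"tz":-25,"roll":0},{"tx":15,"ty":7,"tz":-25,"roll":0},{"tx":15,"ty":7,"tz":-25,"roll":0},{"tx":15,"ty":7,"tz":-25,"roll":0},{"tx":15,"ty":5,"tz":-23,"roll":0}]'
cat > st.py <<'E'
from h import *
o=ctrl.get_obs();M=R.from_rotvec(o['tool_rot']).as_matrix();z=M[:,2]
print('t',o['t'],'q',np.round(o['q'],3),'p',np.round(o['tool_pos'],4),'lean',np.degrees(np.arccos(-z[2])).round(2),'az',np.degrees(np.arctan2(z[1],z[0])).round(1),'F',np.round(o['contact_force'],1),'\n',M.round(3))
E
python3 st.py
```

```text
t: 8.9
tool_pos: [0.4606, -0.0514, 0.5112]
tool_rot: [0.357, 3.12, -0.0]
contact_force: [0.7, -0.3, 0.3]
opening: 0.0603
grip_force: 0.0
t: 9.9
tool_pos: [0.3036, 0.0425, 0.7851]
tool_rot: [0.18, 3.134, -0.0]
contact_force: [0.4, -0.2, 0.5]
opening: 0.0603
grip_force: 0.0
t 9.9 q [-0.105 -0.357  1.008  0.     2.488 -1.562] p [0.3036 0.0425 0.7851] lean 0.12 az -4.9 F [ 0.4 -0.2  0.5] 
 [[-0.993  0.114  0.002]
 [ 0.114  0.993 -0.   ]
 [-0.002  0.    -1.   ]]
```

```bash
python3 -m handwheel '[{"tx":0,"ty":0,"tz":-15,"roll":0},{"tx":0,"ty":0,"tz":-15,"roll":0},{"tx":0,"ty":0,"tz":-15,"roll":0},{"tx":0,"ty":0,"tz":-15,"roll":0},{"tx":0,"ty":0,"tz":-15,"roll":0},{"tx":0,"ty":0,"tz":-15,"roll":0}]'; python3 st.py
```

```text
t: 10.4
tool_pos: [0.3073, 0.0422, 0.8643]
tool_rot: [0.18, 3.12, -0.002]
contact_force: [0.3, 0.2, 0.3]
opening: 0.06
grip_force: 0.0
t 10.4 q [-1.050e-01 -1.950e-01  7.000e-01 -1.000e-03  2.619e+00 -1.561e+00] p [0.3073 0.0422 0.8643] lean 0.97 az -7.4 F [0.3 0.2 0.3] 
 [[-0.993  0.115  0.017]
 [ 0.115  0.993 -0.002]
 [-0.017 -0.    -1.   ]]
```

Joint 5 is at its limit and a lean of 1° has started in the right direction. I'll push on.

```bash
python3 -m handwheel '[{"tx":0,"ty":0,"tz":-15,"roll":0},{"tx":0,"ty":0,"tz":-15,"roll":0},{"tx":0,"ty":0,"tz":-15,"roll":0},{"tx":0,"ty":0,"tz":-15,"roll":0},{"tx":0,"ty":0,"tz":-15,"roll":0},{"tx":0,"ty":0,"tz":-15,"roll":0}]'; python3 st.py
```

```text
t: 10.9
tool_pos: [0.3155, 0.0439, 0.8926]
tool_rot: [0.175, 3.054, -0.009]
contact_force: [0.2, -0.8, 0.4]
opening: 0.0602
grip_force: 0.0
t 10.9 q [-0.094 -0.14   0.58  -0.006  2.619 -1.555] p [0.3155 0.0439 0.8926] lean 4.71 az -7.4 F [ 0.2 -0.8  0.4] 
 [[-0.99   0.115  0.081]
 [ 0.114  0.993 -0.011]
 [-0.082 -0.001 -0.997]]
```

```bash
python3 -m handwheel '[{"tx":0,"ty":0,"tz":-20,"roll":0},{"tx":0,"ty":0,"tz":-20,"roll":0},{"tx":0,"ty":0,"tz":-20,"roll":0},{"tx":0,"ty":0,"tz":-20,"roll":0},{"tx":0,"ty":0,"tz":-20,"roll":0},{"tx":0,"ty":0,"tz":-20,"roll":0},{"tx":0,"ty":0,"tz":-20,"roll":0},{"tx":0,"ty":0,"tz":-20,"roll":0},{"tx":0,"ty":0,"tz":-20,"roll":0},{"tx":0,"ty":0,"tz":-20,"roll":0},{"tx":0,"ty":0,"tz":-20,"roll":0},{"tx":0,"ty":0,"tz":-20,"roll":0}]'; python3 st.py;  python3 -m handwheel '[{"tx":0,"ty":0,"tz":20,"roll":0},{"tx":0,"ty":0,"tz":20,"roll":0}]'; python3 st.py
```

```text
t: 11.9
tool_pos: [0.2961, 0.0506, 0.9572]
tool_rot: [0.165, 2.878, -0.023]
contact_force: [0.1, 0.0, -0.3]
opening: 0.0602
grip_force: 0.0
t 11.9 q [-0.068 -0.072  0.335 -0.026  2.619 -1.548] p [0.2961 0.0506 0.9572] lean 14.88 az -6.8 F [ 0.1  0.  -0.3] 
 [[-0.96   0.115  0.255]
 [ 0.11   0.993 -0.03 ]
 [-0.257 -0.001 -0.966]]
t: 12.07
tool_pos: [0.3051, 0.0495, 0.9199]
tool_rot: [0.165, 2.872, -0.023]
contact_force: [0.9, -0.1, 1.0]
opening: 0.0598
grip_force: 0.0
t 12.0667 q [-0.07  -0.197  0.568 -0.021  2.504 -1.545] p [0.3051 0.0495 0.9199] lean 15.22 az -6.7 F [ 0.9 -0.1  1. ] 
 [[-0.959  0.114  0.261]
 [ 0.11   0.993 -0.031]
 [-0.262 -0.001 -0.965]]
```

```bash
python3 -m handwheel '[{"tx":0,"ty":0,"tz":-20,"roll":0},{"tx":0,"ty":0,"tz":-20,"roll":0},{"tx":4,"ty":0,"tz":-20,"roll":0},{"tx":4,"ty":0,"tz":-20,"roll":0},{"tx":4,"ty":0,"tz":-20,"roll":0},{"tx":4,"ty":0,"tz":-20,"roll":0},{"tx":4,"ty":0,"tz":-20,"roll":0},{"tx":4,"ty":0,"tz":-20,"roll":0},{"tx":4,"ty":0,"tz":-20,"roll":0},{"tx":4,"ty":0,"tz":-20,"roll":0},{"tx":4,"ty":0,"tz":-20,"roll":0},{"tx":4,"ty":0,"tz":-20,"roll":0}]'; python3 st.py
```

```text
t: 13.07
tool_pos: [0.2146, 0.0669, 0.9932]
tool_rot: [0.158, 2.746, -0.035]
contact_force: [0.1, -0.1, 0.4]
opening: 0.0602
grip_force: 0.0
t 13.0667 q [ 0.051 -0.148  0.281 -0.132  2.619 -1.532] p [0.2146 0.0669 0.9932] lean 22.43 az -7.0 F [ 0.1 -0.1  0.4] 
 [[-0.918  0.115  0.379]
 [ 0.106  0.993 -0.046]
 [-0.381 -0.003 -0.924]]
```

```bash
python3 -m handwheel '[{"tx":-6,"ty":0,"tz":-15,"roll":0},{"tx":-6,"ty":0,"tz":-15,"roll":0},{"tx":-6,"ty":0,"tz":-15,"roll":0},{"tx":-6,"ty":0,"tz":-15,"roll":0},{"tx":-6,"ty":0,"tz":-15,"roll":0},{"tx":-6,"ty":0,"tz":-15,"roll":0}]'; python3 st.py
```

```text
t: 13.57
tool_pos: [0.2214, 0.0708, 1.0139]
tool_rot: [0.155, 2.684, -0.042]
contact_force: [-0.7, 0.2, 1.0]
opening: 0.0598
grip_force: 0.0
t 13.5667 q [ 0.115 -0.069  0.139 -0.211  2.619 -1.548] p [0.2214 0.0708 1.0139] lean 26.02 az -7.2 F [-0.7  0.2  1. ] 
 [[-0.893  0.116  0.435]
 [ 0.102  0.993 -0.055]
 [-0.439 -0.005 -0.899]]
```

The lean is now 26° with azimuth -7°, and it persists, so the real tilt is achieved. Next I come down and look at the pail.

```bash
python3 -m handwheel '[{"tx":6,"ty":-2,"tz":15,"roll":0},{"tx":8,"ty":-3,"tz":20,"roll":0},{"tx":9,"ty":-4,"tz":27,"roll":0},{"tx":9,"ty":-4,"tz":27,"roll":0},{"tx":9,"ty":-4,"tz":27,"roll":0},{"tx":9,"ty":-4,"tz":27,"roll":0},{"tx":9,"ty":-4,"tz":27,"roll":0},{"tx":9,"ty":-4,"tz":27,"roll":0},{"tx":9,"ty":-4,"tz":27,"roll":0},{"tx":9,"ty":-4,"tz":27,"roll":0},{"tx":9,"ty":-4,"tz":27,"roll":0},{"tx":9,"ty":-4,"tz":27,"roll":0}]' 50; python3 -m handwheel '[{"tx":9,"ty":-4,"tz":27,"roll":0},{"tx":9,"ty":-4,"tz":27,"roll":0},{"tx":9,"ty":-4,"tz":27,"roll":0},{"tx":9,"ty":-4,"tz":27,"roll":0},{"tx":9,"ty":-4,"tz":27,"roll":0},{"tx":9,"ty":-4,"tz":27,"roll":0},{"tx":9,"ty":-4,"tz":27,"roll":0},{"tx":9,"ty":-4,"tz":27,"roll":0},{"tx":9,"ty":-4,"tz":27,"roll":0},{"tx":8,"ty":-3,"tz":20,"roll":0},{"tx":4,"ty":-1,"tz":12,"roll":0}]'; python3 st.py
python3 - <<'E'
from h import *
im,d,P,K,T=grab('top'); i2,d2,P2,K2,T2=grab('side')
c=np.zeros((480,800,3),np.uint8); c[:,:400]=cv2.resize(im[190:290,230:314],(400,480));c[:,400:]=cv2.resize(i2[190:310,220:320],(400,480)); save('board.png',c)
k=(P[...,0]>.37)&(P[...,0]<.56)&(abs(P[...,1]+.05)<.07)
for lo,hi in ((.10,.118),(.118,.13),(.18,.21)):
  for n,Q in (('t',P),('s',P2)):
    m=(Q[...,0]>.37)&(Q[...,0]<.56)&(abs(Q[...,1]+.05)<.07)&(Q[...,2]>lo)&(Q[...,2]<hi)
    if m.sum()>3: print(n,lo,m.sum(),np.percentile(Q[m],[0,10,50,90,100],axis=0).round(3).tolist())
E
```

```text
t: 14.57
tool_pos: [0.2555, 0.0195, 0.693]
tool_rot: [0.155, 2.684, -0.042]
contact_force: [-0.2, 0.9, -0.2]
opening: 0.0499
grip_force: 0.0
t: 15.48
tool_pos: [0.3371, -0.0242, 0.4301]
tool_rot: [0.16, 2.732, -0.045]
contact_force: [0.3, 0.4, 0.9]
opening: 0.0499
grip_force: 0.0
t 15.4833 q [-0.37  -1.008  2.057  0.091  1.697 -1.795] p [ 0.3371 -0.0242  0.4301] lean 23.26 az -8.0 F [0.3 0.4 0.9] 
 [[-0.913  0.118  0.391]
 [ 0.105  0.993 -0.055]
 [-0.395 -0.009 -0.919]]
t 0.1 51 [[0.394, -0.088, 0.103], [0.398, -0.064, 0.107], [0.415, -0.044, 0.112], [0.475, -0.027, 0.116], [0.496, -0.013, 0.117]]
s 0.1 97 [[0.393, -0.079, 0.1], [0.405, -0.069, 0.103], [0.438, -0.04, 0.111], [0.495, -0.02, 0.117], [0.5, -0.009, 0.118]]
t 0.118 95 [[0.395, -0.088, 0.119], [0.428, -0.081, 0.12], [0.458, -0.047, 0.123], [0.496, -0.017, 0.127], [0.499, -0.013, 0.128]]
s 0.118 45 [[0.397, -0.075, 0.119], [0.425, -0.069, 0.119], [0.458, -0.036, 0.122], [0.495, -0.012, 0.127], [0.498, -0.009, 0.129]]
t 0.18 26 [[0.459, -0.074, 0.181], [0.46, -0.066, 0.182], [0.463, -0.049, 0.188], [0.465, -0.029, 0.197], [0.468, -0.026, 0.201]]
s 0.18 17 [[0.459, -0.065, 0.182], [0.459, -0.061, 0.184], [0.463, -0.045, 0.189], [0.466, -0.033, 0.195], [0.468, -0.029, 0.196]]
```

View pics/board.png

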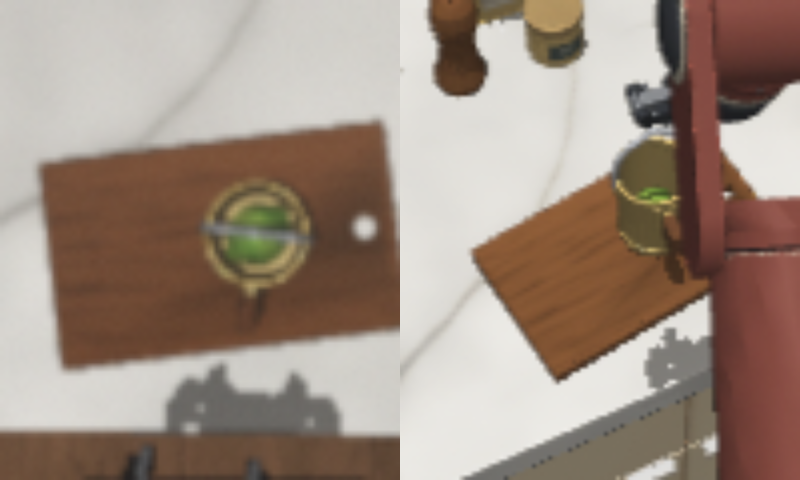

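The pail stands upright on the board with the lime inside. Its centre is about (0.463,-0.049) and the grip faces the robot (pixel 250,305). Joint 2 and 3 limits will bound the lean at the grip, so I'll fit a kinematic model and find how much lean is reachable there.

```bash
cat > kin.py <<'E'
from h import *
from scipy.optimize import least_squares as LS
D=[([-1.377,.053,1.613,0,1.476,-.119],[.192,-.594,.230]),([-.272,-.384,1.729,0,1.788,-.157],[.4617,-.0517,.397]),([-.105,-.357,1.008,0,2.488,-1.562],[.3036,.0425,.7851]),
([-.105,-.195,.7,-.001,2.619,-1.561],[.3073,.0422,.8643]),([-.094,-.14,.58,-.006,2.619,-1.555],[.3155,.0439,.8926]),([-.068,-.072,.335,-.026,2.619,-1.548],[.2961,.0506,.9572]),
([-.07,-.197,.568,-.021,2.504,-1.545],[.3051,.0495,.9199]),([.051,-.148,.281,-.132,2.619,-1.532],[.2146,.0669,.9932]),([.115,-.069,.139,-.211,2.619,-1.548],[.2214,.0708,1.0139]),([-.37,-1.008,2.057,.091,1.697,-1.795],[.3371,-.0242,.4301])]
def fk(p,q):
    r0,h,L1,L2,a,lt,d,b=p
    e=lambda ax,t:R.from_euler(ax,t).as_matrix()
    A=e('z',q[0])@e('y',q[1]); pos=e('z',q[0])@[r0,d,h]+A@[0,0,L1]
    A=A@e('y',q[2]); pos=pos+A@[a,0,L2]; A=A@e('z',q[3])@e('y',q[4]); return pos+A@[b,0,lt],A
f=lambda p:np.concatenate([fk(p,q)[0]-x for q,x in D]+[.01*np.array([p[7]])])
s=LS(f,[0,.3,.35,.6,0,.3,.075,0]);P0=s.x
if __name__=='__main__':
    print(P0.round(3),abs(s.fun).max())
    lo=[-3,-1.0,.07,-1,.1];hi=[3,2.2,2.57,4,2.61]
    def ik(tcp,lean,az=-.118,q0=[-.3,-.8,2.2,.05,1.6]):
        z=np.array([np.sin(lean)*np.cos(az),np.sin(lean)*np.sin(az),-np.cos(lean)])
        g=lambda q:np.r_[fk(P0,q)[0]-tcp,.3*(fk(P0,q)[1][:,2]-z)]
        r=LS(g,q0,bounds=(lo,hi)); return r.x.round(2),np.abs(r.fun[:3]).max(),np.degrees(np.arccos(-fk(P0,r.x)[1][2,2])),np.abs(r.fun).max()
    for L in (26,23,20,17,14,10):
        l=np.radians(L);z=np.array([np.sin(l)*.993,-.118*np.sin(l),-np.cos(l)])
        for off,h in ((.059,.098),(.059,.2),(.059,.3),):
            g=np.array([.463-off*.9938,-.049+off*.1115,h]); print(L,off,h,ik(g+.0187*z,l))
        for nm,g in (('hook in',[.575-.059*.994,.2985+.0066,.195]),('hook pre',[.575-.119*.994,.2985+.013,.195])): print(L,nm,ik(np.array(g)+.0187*z,l,q0=[.3,-.3,2,.1,1.5]))
E
python3 kin.py
```

```text
[-0.001  0.239  0.426  0.61   0.096  0.279  0.074 -0.   ] 0.0005682761276640524
26 0.059 0.098 (array([-0.36, -0.77,  2.54,  0.13,  0.94]), np.float64(5.933574742655878e-10), np.float64(25.999999896339798), np.float64(5.933574742655878e-10))
26 0.059 0.2 (array([-0.36, -0.89,  2.42,  0.11,  1.17]), np.float64(2.0336495709649682e-08), np.float64(25.999996841919966), np.float64(2.0336495709649682e-08))
26 0.059 0.3 (array([-0.36, -0.9 ,  2.26,  0.11,  1.34]), np.float64(1.6679391201535054e-10), np.float64(25.999999974380625), np.float64(1.6679391201535054e-10))
26 hook in (array([ 0.52, -0.15,  1.95, -0.32,  1.  ]), np.float64(2.02487793199424e-09), np.float64(26.000000494404684), np.float64(4.144914422105073e-09))
26 hook pre (array([ 0.6 , -0.26,  2.04, -0.34,  1.04]), np.float64(2.4038293022776713e-09), np.float64(26.000000308558484), np.float64(4.40574924875925e-09))
23 0.059 0.098 (array([-0.35, -0.72,  2.5 ,  0.11,  0.97]), np.float64(2.6109914230687536e-10), np.float64(22.999999956999762), np.float64(2.6109914230687536e-10))
23 0.059 0.2 (array([-0.35, -0.84,  2.39,  0.09,  1.2 
[... 3094 characters left out ...]
oat64(9.999999994190004), np.float64(3.667677273000436e-11))
10 0.059 0.2 (array([-0.31, -0.63,  2.25,  0.03,  1.35]), np.float64(2.7493007870305064e-12), np.float64(9.999999999602847), np.float64(2.7493007870305064e-12))
10 0.059 0.3 (array([-0.31, -0.67,  2.11,  0.03,  1.53]), np.float64(7.945866187242245e-13), np.float64(10.00000000008467), np.float64(7.945866187242245e-13))
10 hook in (array([ 0.45, -0.05,  1.81, -0.1 ,  1.23]), np.float64(1.1952211997900974e-09), np.float64(10.000000428175548), np.float64(2.582569117934308e-09))
10 hook pre (array([ 0.51, -0.16,  1.91, -0.11,  1.25]), np.float64(1.1796877918968107e-09), np.float64(10.000000354319752), np.float64(3.2624114430779282e-09))
```

The model fits to 0.6 mm, and 23° is reachable everywhere I need it. I'll compute the waypoint shifts now.

```bash
cat > go.py <<'E'
import sys
from h import *
# args: target grasp points x,y,z ... -> sequential shifts in tool axes (mm) for the grasp point
o=ctrl.get_obs();M=R.from_rotvec(o['tool_rot']).as_matrix();g=np.array(o['tool_pos'])-.0187*M[:,2]
print('g',g.round(4))
for a in sys.argv[1:]:
    t=np.array(list(map(float,a.split(','))));print(a,(M.T@(t-g)*1000).round(1));g=t
E
python3 go.py .398,-.0420,.30 .4044,-.0424,.12 .4044,-.0424,.098
```

```text
g [ 0.3295 -0.0229  0.4481]
.398,-.0420,.30 [ -6.   -9.7 163.8]
.4044,-.0424,.12 [ 65.2   1.9 167.9]
.4044,-.0424,.098 [ 8.7  0.2 20.2]
```

```bash
python3 -m handwheel '[{"tx":-1,"ty":-1,"tz":12,"roll":0},{"tx":-1,"ty":-1,"tz":24,"roll":0},{"tx":-1,"ty":-2,"tz":30,"roll":0},{"tx":-1,"ty":-2,"tz":34,"roll":0},{"tx":-1,"ty":-2,"tz":34,"roll":0},{"tx":-1,"ty":-2,"tz":30,"roll":0},{"tx":6,"ty":0,"tz":20,"roll":0},{"tx":10,"ty":0,"tz":24,"roll":0},{"tx":10,"ty":0,"tz":24,"roll":0},{"tx":10,"ty":0,"tz":24,"roll":0},{"tx":8,"ty":1,"tz":20,"roll":0},{"tx":6,"ty":1,"tz":14,"roll":0}]'; python3 st.py; python3 go.py .4044,-.0424,.12 .4044,-.0424,.098
```

```text
t: 16.58
tool_pos: [0.4105, -0.0432, 0.1491]
tool_rot: [0.159, 2.727, -0.047]
contact_force: [0.4, -0.0, 0.4]
opening: 0.0498
grip_force: 0.0
t 16.5833 q [-0.341 -0.825  2.439  0.088  1.126 -1.817] p [ 0.4105 -0.0432  0.1491] lean 23.54 az -8.0 F [ 0.4 -0.   0.4] 
 [[-0.911  0.118  0.395]
 [ 0.105  0.993 -0.056]
 [-0.399 -0.009 -0.917]]
g [ 0.4031 -0.0422  0.1663]
.4044,-.0424,.12 [17.2  0.4 43. ]
.4044,-.0424,.098 [ 8.8  0.2 20.2]
```

```bash
python3 -m handwheel '[{"tx":6,"ty":0,"tz":13,"roll":0},{"tx":6,"ty":0,"tz":15,"roll":0},{"tx":5,"ty":0,"tz":15,"roll":0},{"tx":5,"ty":0,"tz":10,"roll":0},{"tx":3,"ty":0,"tz":7,"roll":0},{"tx":1,"ty":0,"tz":3,"roll":0},{"tx":0,"ty":0,"tz":0,"roll":0}]'; python3 go.py .4044,-.0424,.098
python3 - <<'E'
from h import *
im,d,P,K,T=grab('side'); i2=grab('top')[0]
c=np.zeros((480,800,3),np.uint8); c[:,:400]=cv2.resize(i2[190:290,230:314],(400,480));c[:,400:]=cv2.resize(im[170:290,240:340],(400,480)); save('pre.png',c)
E
```

```text
t: 17.17
tool_pos: [0.412, -0.0441, 0.0823]
tool_rot: [0.159, 2.727, -0.046]
contact_force: [0.1, 0.4, -0.3]
opening: 0.0498
grip_force: 0.0
g [ 0.4046 -0.0431  0.0994]
.4044,-.0424,.098 [0.8 0.7 1.2]
```

View pics/pre.png

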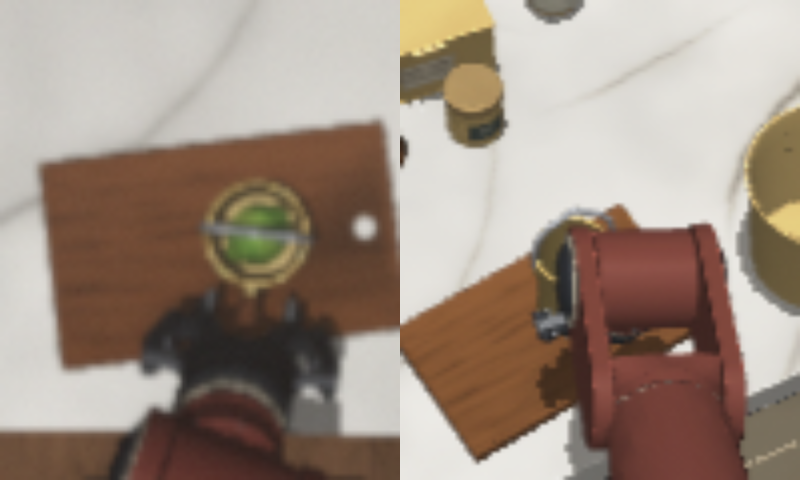

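The fingers straddle the wooden grip at (250,310), with the pail undisturbed. Closing on it now.

```bash
python3 -m handwheel '[{"tx":0,"ty":0,"tz":0,"roll":0},{"tx":0,"ty":0,"tz":0,"roll":0},{"tx":0,"ty":0,"tz":0,"roll":0},{"tx":0,"ty":0,"tz":0,"roll":0},{"tx":0,"ty":0,"tz":0,"roll":0},{"tx":0,"ty":0,"tz":0,"roll":0},{"tx":0,"ty":0,"tz":0,"roll":0},{"tx":0,"ty":0,"tz":0,"roll":0}]' 0 100; python3 st.py; python3 go.py .40,-.043,.26
```

```text
t: 17.93
tool_pos: [0.4124, -0.044, 0.0833]
tool_rot: [0.159, 2.725, -0.046]
contact_force: [-3.5, 1.6, 6.1]
opening: 0.013
grip_force: 98.0
t 17.9333 q [-0.342 -0.732  2.504  0.099  0.966 -1.836] p [ 0.4124 -0.044   0.0833] lean 23.65 az -7.9 F [-3.5  1.6  6.1] 
 [[-0.91   0.118  0.397]
 [ 0.105  0.993 -0.055]
 [-0.401 -0.009 -0.916]]
g [ 0.405  -0.043   0.1004]
.40,-.043,.26 [ -59.5   -2.  -148.2]
```

```bash
python3 -m handwheel '[{"tx":-1,"ty":0,"tz":-3,"roll":0},{"tx":-3,"ty":0,"tz":-6,"roll":0},{"tx":-4,"ty":0,"tz":-9,"roll":0},{"tx":-4,"ty":0,"tz":-11,"roll":0},{"tx":-5,"ty":0,"tz":-12,"roll":0},{"tx":-5,"ty":0,"tz":-12,"roll":0},{"tx":-5,"ty":0,"tz":-12,"roll":0},{"tx":-5,"ty":0,"tz":-11,"roll":0},{"tx":-4,"ty":0,"tz":-9,"roll":0},{"tx":-3,"ty":0,"tz":-5,"roll":0},{"tx":-1,"ty":0,"tz":-2,"roll":0},{"tx":0,"ty":0,"tz":0,"roll":0}]'; python3 st.py; python3 go.py .442,.307,.1975
python3 - <<'E'
from h import *
for n in('top','side'):
    im,d,P,K,T=grab(n); np.save('L_'+n,P)
    m=(P[...,0]>.435)&(P[...,0]<.52)&(abs(P[...,1]+.05)<.045)&(P[...,2]>.255)&(P[...,2]<.31)
    q=P[m]; print(n,m.sum(),np.percentile(q,[0,25,50,75,100],axis=0).round(3).tolist())
    if m.sum()>5:
        h=q[q[:,2]>q[:,2].max()-.02]; print(h.mean(0).round(4), q[:,2].max(), np.polyfit(q[:,2],q[:,0],1).round(3), np.polyfit(q[:,1],q[:,0],1).round(3))
E
```

```text
t: 18.93
tool_pos: [0.4119, -0.0432, 0.183]
tool_rot: [0.159, 2.726, -0.047]
contact_force: [0.1, 0.3, -3.1]
opening: 0.0128
grip_force: 97.3
t 18.9333 q [-0.339 -0.844  2.393  0.085  1.19  -1.809] p [ 0.4119 -0.0432  0.183 ] lean 23.58 az -8.0 F [ 0.1  0.3 -3.1] 
 [[-0.911  0.118  0.396]
 [ 0.105  0.993 -0.056]
 [-0.4   -0.009 -0.917]]
g [ 0.4045 -0.0422  0.2001]
.442,.307,.1975 [  3.4 351.2  -2.3]
top 47 [[0.458, -0.086, 0.26], [0.461, -0.066, 0.274], [0.464, -0.05, 0.282], [0.464, -0.032, 0.287], [0.467, -0.013, 0.299]]
[ 0.4634 -0.0491  0.2878] 0.29917414144485566 [0.008 0.461] [0.109 0.468]
side 43 [[0.456, -0.08, 0.255], [0.461, -0.059, 0.272], [0.463, -0.039, 0.28], [0.466, -0.023, 0.289], [0.47, -0.009, 0.299]]
[ 0.4627 -0.0462  0.2869] 0.298594405217105 [-0.087  0.487] [0.126 0.468]
```

The pail is held level: bail peak at (0.463,-0.0485,0.295), yaw -6.5°, load 3.1 N. I'll carry it sideways to a point in front of the hook.

```bash
python3 -m handwheel '[{"tx":0,"ty":4,"tz":0,"roll":0},{"tx":0,"ty":8,"tz":0,"roll":0},{"tx":0,"ty":12,"tz":0,"roll":0},{"tx":0,"ty":15,"tz":0,"roll":0},{"tx":0,"ty":18,"tz":0,"roll":0},{"tx":0,"ty":20,"tz":0,"roll":0},{"tx":0,"ty":20,"tz":0,"roll":0},{"tx":0,"ty":20,"tz":0,"roll":0},{"tx":0,"ty":20,"tz":0,"roll":0},{"tx":0,"ty":20,"tz":0,"roll":0},{"tx":0,"ty":20,"tz":0,"roll":0},{"tx":0,"ty":20,"tz":0,"roll":0}]'; python3 -m handwheel '[{"tx":0,"ty":20,"tz":0,"roll":0},{"tx":0,"ty":20,"tz":0,"roll":0},{"tx":0,"ty":20,"tz":0,"roll":0},{"tx":0,"ty":20,"tz":0,"roll":0},{"tx":0,"ty":18,"tz":0,"roll":0},{"tx":0,"ty":16,"tz":0,"roll":0},{"tx":0,"ty":14,"tz":0,"roll":0},{"tx":0,"ty":12,"tz":0,"roll":0},{"tx":0,"ty":9,"tz":0,"roll":0},{"tx":0,"ty":6,"tz":0,"roll":0},{"tx":0,"ty":4,"tz":0,"roll":0},{"tx":0,"ty":1,"tz":0,"roll":0}]'; python3 st.py
cat > meas.py <<'E'
from h import *
o=ctrl.get_obs();M=R.from_rotvec(o['tool_rot']).as_matrix();g=np.array(o['tool_pos'])-.0187*M[:,2]
b=g+[.0585,-.006,.095]; print('pred peak',b.round(4),'rel seat(scale frame)',end=' ')
a=np.deg2rad(-6.4);e=np.array([.575,.2985,.261])-b;print((np.array([e[0]*np.cos(a)+e[1]*np.sin(a),-e[0]*np.sin(a)+e[1]*np.cos(a),e[2]])*1000).round(1),'tool shift to seat',(M.T@e*1000).round(1))
for n in('top','side'):
    im,d,P,K,T=grab(n);Q=P-b
    m=(abs(Q[...,0])<.014)&(abs(Q[...,1])<.045)&(Q[...,2]>-.04)&(Q[...,2]<.012)
    q=P[m]
    if len(q)>5: h=q[q[:,2]>q[:,2].max()-.02];print(n,len(q),'top part',h.mean(0).round(4),q.min(0).round(3),q.max(0).round(3))
    m=(abs(P[...,0]-.575)<.03)&(abs(P[...,1]-.2985)<.02)&(P[...,2]>.22)&(P[...,2]<.325); print(n,'hook',len(P[m]),P[m].round(3).tolist()[:25])
    save(n+'_m%.2f.png'%o['t'],cv2.resize(im[150:290,110:250] if n=='side' else im[170:290,120:240],(560,560),interpolation=cv2.INTER_CUBIC))
E
python3 meas.py; ls pics
```

```text
t: 20.03
tool_pos: [0.4345, 0.154, 0.1797]
tool_rot: [0.159, 2.728, -0.046]
contact_force: [-0.0, -0.2, -3.6]
opening: 0.0126
grip_force: 97.4
t: 21.03
tool_pos: [0.4539, 0.3117, 0.1789]
tool_rot: [0.159, 2.727, -0.046]
contact_force: [0.7, -0.3, -3.3]
opening: 0.0126
grip_force: 97.7
t 21.0333 q [ 0.604 -0.262  2.032 -0.311  1.082 -0.743] p [0.4539 0.3117 0.1789] lean 23.52 az -8.0 F [ 0.7 -0.3 -3.3] 
 [[-0.911  0.118  0.395]
 [ 0.104  0.993 -0.056]
 [-0.399 -0.009 -0.917]]
pred peak [0.505  0.3067 0.291 ] rel seat(scale frame) [ 70.5  -0.4 -30. ] tool shift to seat [-52.7   0.4  55.7]
top 50 top part [0.505  0.3033 0.2824] [0.499 0.268 0.252] [0.511 0.342 0.293]
top hook 3 [[0.555, 0.303, 0.277], [0.555, 0.299, 0.278], [0.552, 0.299, 0.28]]
side 16 top part [0.5069 0.3299 0.2758] [0.503 0.322 0.253] [0.513 0.344 0.284]
side hook 22 [[0.59, 0.299, 0.278], [0.594, 0.295, 0.27], [0.594, 0.3, 0.266], [0.592, 0.297, 0.268], [0.591, 0.301, 0.265], [0.588, 0.298, 0.268], [0.583, 0.299, 0.269], [0.591, 0.296, 0.256], [0.584, 0.3, 0.262], [0.583, 0.297, 0.261], [0.58, 0.301, 0.262], [0.578, 0.298, 0.263], [0.578, 0.303, 0.259], [0.579, 0.299, 0.256], [0.579, 0.296, 0.254], [0.557, 0.302, 0.283], [0.559, 0.298, 0.278], [0.558, 0.306, 0.278], [0.551, 0.303, 0.287], [0.555, 0.3, 0.278], [0.551, 0.304, 0.281], [0.555, 0.301, 0.273]]
board.png
crop1.png
crop2.png
lift.png
pre.png
scale.png
side0.png
side_m21.03.png
top0.png
top_m21.03.png
```

The bail peak is now 70 mm in front of the seat and 30 mm above it, laterally centred within 0.5 mm. Going in over the tip, raised 2 mm.

```bash
python3 -m handwheel '[{"tx":-3,"ty":0,"tz":0,"roll":0},{"tx":-5,"ty":0,"tz":1.5,"roll":0},{"tx":-6,"ty":0,"tz":2.5,"roll":0},{"tx":-7,"ty":0,"tz":3,"roll":0},{"tx":-7,"ty":0,"tz":3,"roll":0},{"tx":-7,"ty":0.4,"tz":3,"roll":0},{"tx":-7,"ty":0,"tz":3,"roll":0},{"tx":-7,"ty":0,"tz":3,"roll":0},{"tx":-6,"ty":0,"tz":2.5,"roll":0},{"tx":-5,"ty":0,"tz":2,"roll":0},{"tx":-4,"ty":0,"tz":1.5,"roll":0},{"tx":-1.5,"ty":0,"tz":0.5,"roll":0}]'; python3 st.py; python3 meas.py
```

```text
t: 22.13
tool_pos: [0.5244, 0.3033, 0.182]
tool_rot: [0.159, 2.727, -0.047]
contact_force: [-0.2, -0.2, -3.4]
opening: 0.0128
grip_force: 97.6
t 22.1333 q [ 0.514 -0.139  1.922 -0.285  1.044 -0.835] p [0.5244 0.3033 0.182 ] lean 23.56 az -8.0 F [-0.2 -0.2 -3.4] 
 [[-0.911  0.119  0.396]
 [ 0.105  0.993 -0.056]
 [-0.4   -0.009 -0.917]]
pred peak [0.5755 0.2984 0.2942] rel seat(scale frame) [ -0.5   0.1 -33.2] tool shift to seat [13.7  0.4 30.2]
top 12 top part [0.5721 0.2652 0.2654] [0.569 0.259 0.257] [0.576 0.271 0.276]
top hook 5 [[0.605, 0.279, 0.225], [0.555, 0.302, 0.279], [0.555, 0.298, 0.282], [0.552, 0.299, 0.279], [0.547, 0.315, 0.226]]
side hook 0 []
```

No contact, and the bail peak is above the seat. I'll lower it, quickly at first and then slowly, watching the load transfer.

```bash
python3 -m handwheel '[{"tx":0.8,"ty":0,"tz":1.8,"roll":0},{"tx":1.6,"ty":0,"tz":3.7,"roll":0},{"tx":1.6,"ty":0,"tz":3.7,"roll":0},{"tx":1.6,"ty":0,"tz":3.7,"roll":0},{"tx":1.6,"ty":0,"tz":3.7,"roll":0},{"tx":1.6,"ty":0,"tz":3.7,"roll":0},{"tx":1.2,"ty":0,"tz":2.8,"roll":0},{"tx":0.8,"ty":0,"tz":1.8,"roll":0},{"tx":0.8,"ty":0,"tz":1.8,"roll":0},{"tx":0.8,"ty":0,"tz":1.8,"roll":0},{"tx":0.8,"ty":0,"tz":1.8,"roll":0}]'; python3 meas.py | head -1; python3 -m handwheel '[{"tx":0.6,"ty":0,"tz":1.4,"roll":0},{"tx":0.6,"ty":0,"tz":1.4,"roll":0},{"tx":0.6,"ty":0,"tz":1.4,"roll":0},{"tx":0.6,"ty":0,"tz":1.4,"roll":0},{"tx":0.6,"ty":0,"tz":1.4,"roll":0},{"tx":0.6,"ty":0,"tz":1.4,"roll":0},{"tx":0.6,"ty":0,"tz":1.4,"roll":0},{"tx":0.6,"ty":0,"tz":1.4,"roll":0}]'; python3 meas.py|head -1
```

```text
t: 23.15
tool_pos: [0.524, 0.3033, 0.1491]
tool_rot: [0.159, 2.726, -0.046]
contact_force: [-0.3, 0.0, -2.7]
opening: 0.0127
grip_force: 97.6
pred peak [0.5751 0.2984 0.2613] rel seat(scale frame) [-0.1  0.1 -0.3] tool shift to seat [0.2 0.1 0.2]
t: 23.92
tool_pos: [0.524, 0.3032, 0.1369]
tool_rot: [0.159, 2.726, -0.046]
contact_force: [0.5, 2.1, -1.4]
opening: 0.0126
grip_force: 97.7
pred peak [0.5751 0.2982 0.249 ] rel seat(scale frame) [-0.1  0.3 12. ] tool shift to seat [ -4.7   0.2 -11. ]
```

The load is shifting to the hook: 12 mm of dip and 1.4 N left. Continuing slowly.

```bash
python3 -m handwheel '[{"tx":0.6,"ty":0,"tz":1.4,"roll":0},{"tx":0.6,"ty":0,"tz":1.4,"roll":0},{"tx":0.6,"ty":0,"tz":1.4,"roll":0},{"tx":0.6,"ty":0,"tz":1.4,"roll":0},{"tx":0.6,"ty":0,"tz":1.4,"roll":0},{"tx":0.6,"ty":0,"tz":1.4,"roll":0},{"tx":0.6,"ty":0,"tz":1.4,"roll":0},{"tx":0.4,"ty":0,"tz":0.9,"roll":0},{"tx":0,"ty":0,"tz":0,"roll":0}]' >/dev/null; cat > avg.py <<'E'
from h import *
F=[]
for i in range(10): optics.get_image('top'); F.append(ctrl.get_obs()['contact_force'])
o=ctrl.get_obs();print(o['t'],np.mean(F,0).round(2),np.std(F,0).round(2))
E
python3 avg.py; python3 meas.py | head -1
```

```text
25.2667 [ 1.03  1.8  -0.18] [0.76 0.51 0.47]
pred peak [0.575  0.298  0.2374] rel seat(scale frame) [-0.1  0.5 23.6] tool shift to seat [ -9.4   0.3 -21.7]
```

```bash
python3 -m handwheel '[{"tx":0,"ty":0.5,"tz":0.5,"roll":0},{"tx":0,"ty":0.5,"tz":0.5,"roll":0},{"tx":0,"ty":0.5,"tz":0.5,"roll":0},{"tx":0,"ty":0,"tz":0,"roll":0}]' >/dev/null; python3 avg.py; python3 meas.py | head -1
```

```text
26.2 [-0.89 -0.72 -0.19] [0.36 0.45 0.56]
pred peak [0.5756 0.2992 0.2357] rel seat(scale frame) [-0.5 -0.8 25.3] tool shift to seat [ -9.6  -1.1 -23.4]
```

```bash
python3 -m handwheel '[{"tx":0.4,"ty":-0.4,"tz":0.6,"roll":0},{"tx":0.4,"ty":0,"tz":0.6,"roll":0},{"tx":0,"ty":0,"tz":0,"roll":0}]' >/dev/null; python3 avg.py; python3 meas.py | head -1
```

```text
27.05 [0.38 0.14 0.01] [0.27 0.66 0.46]
pred peak [0.5755 0.2991 0.2346] rel seat(scale frame) [-0.4 -0.6 26.4] tool shift to seat [-10.2  -0.9 -24.4]
```

The load is balanced (0.0 N vertical, about zero lateral) at roughly 26 mm of dip. I'll ease the grip to 20 N, then open.

```bash
python3 -m handwheel '[{"tx":0,"ty":0,"tz":0,"roll":0},{"tx":0,"ty":0,"tz":0,"roll":0},{"tx":0,"ty":0,"tz":0,"roll":0},{"tx":0,"ty":0,"tz":0,"roll":0}]' - 20; python3 -m handwheel '[{"tx":0,"ty":0,"tz":0,"roll":0},{"tx":0,"ty":0,"tz":0,"roll":0},{"tx":0,"ty":0,"tz":0,"roll":0},{"tx":0,"ty":0,"tz":0,"roll":0},{"tx":0,"ty":0,"tz":0,"roll":0},{"tx":0,"ty":0,"tz":0,"roll":0},{"tx":0,"ty":0,"tz":0,"roll":0},{"tx":0,"ty":0,"tz":0,"roll":0}]' 50; python3 - <<'E'
from h import *
im=grab('top')[0];i2=grab('side')[0]
c=np.zeros((480,800,3),np.uint8); c[:,:400]=cv2.resize(im[170:270,130:214],(400,480));c[:,400:]=cv2.resize(i2[160:280,130:230],(400,480)); save('rel.png',c)
E
```

```text
t: 27.48
tool_pos: [0.5244, 0.304, 0.1224]
tool_rot: [0.159, 2.727, -0.046]
contact_force: [0.9, 0.1, 0.1]
opening: 0.0127
grip_force: 97.9
t: 28.15
tool_pos: [0.5243, 0.3039, 0.1223]
tool_rot: [0.159, 2.727, -0.046]
contact_force: [0.0, 0.0, 0.2]
opening: 0.0501
grip_force: 0.0
```

View pics/rel.png

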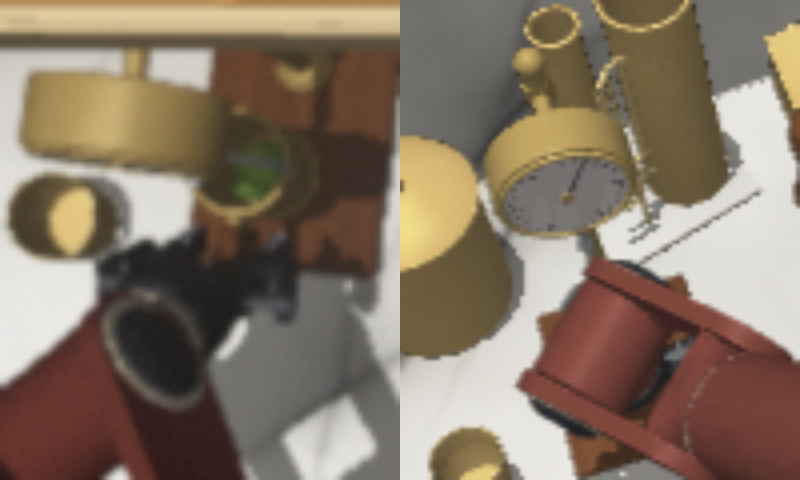

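The pail hangs from the hook with the lime inside (235,180), clear of the open fingers, and the needle has swung round. Backing off.

```bash
python3 -m handwheel '[{"tx":2,"ty":0,"tz":-1,"roll":0},{"tx":5,"ty":0,"tz":-2,"roll":0},{"tx":8,"ty":0,"tz":-3.5,"roll":0},{"tx":10,"ty":0,"tz":-4.5,"roll":0},{"tx":12,"ty":0,"tz":-5,"roll":0},{"tx":12,"ty":0,"tz":-5,"roll":0},{"tx":12,"ty":0,"tz":-5,"roll":0},{"tx":10,"ty":0,"tz":-6,"roll":0},{"tx":0,"ty":-10,"tz":-15,"roll":0},{"tx":0,"ty":-20,"tz":-25,"roll":0},{"tx":0,"ty":-30,"tz":-25,"roll":0},{"tx":0,"ty":-30,"tz":-20,"roll":0}]'; python3 -m handwheel '[{"tx":0,"ty":-30,"tz":0,"roll":0},{"tx":0,"ty":-30,"tz":0,"roll":0},{"tx":0,"ty":-30,"tz":0,"roll":0},{"tx":0,"ty":-20,"tz":0,"roll":0},{"tx":0,"ty":-10,"tz":0,"roll":0},{"tx":0,"ty":0,"tz":0,"roll":0},{"tx":0,"ty":0,"tz":0,"roll":0},{"tx":0,"ty":0,"tz":0,"roll":0},{"tx":0,"ty":0,"tz":0,"roll":0},{"tx":0,"ty":0,"tz":0,"roll":0},{"tx":0,"ty":0,"tz":0,"roll":0},{"tx":0,"ty":0,"tz":0,"roll":0}]'
python3 - <<'E'
from h import *
im,d,P,_,_=grab('top');i2=grab('side')[0]
prev=im
for i in range(12):
    n,d2,P2,_,_=grab('top')
    if i%4==3: print(np.abs(n[170:235,150:230].astype(int)-prev[170:235,150:230]).max()); prev=n
c=np.zeros((480,800,3),np.uint8); c[:,:440]=cv2.resize(n[170:270,130:222],(440,480));c[:,440:]=cv2.resize(i2[160:280,130:220],(360,480)); save('end.png',c)
E
```

```text
t: 29.25
tool_pos: [0.4013, 0.2286, 0.2034]
tool_rot: [0.155, 2.726, -0.045]
contact_force: [1.2, -0.3, 0.9]
opening: 0.0499
grip_force: 0.0
t: 30.25
tool_pos: [0.3885, 0.1098, 0.2029]
tool_rot: [0.158, 2.728, -0.046]
contact_force: [0.3, 0.3, 0.4]
opening: 0.0502
grip_force: 0.0
10
26
6
```

View pics/end.png

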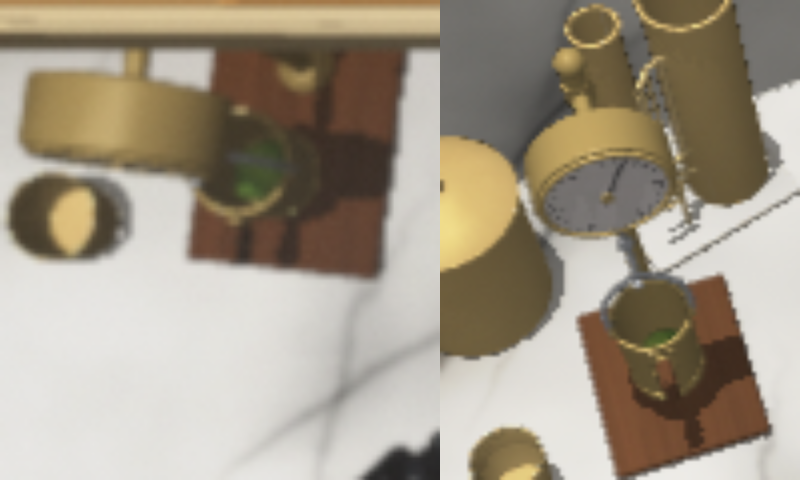

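The pail hangs from the hook with the lime in it (side 650,335), nothing is knocked over, and the arm is clear. I'll give any swing a few seconds to die down before handing in.

```bash
for i in 1 2 3 4 5; do python3 -m handwheel '[{"tx":0,"ty":0,"tz":0,"roll":0},{"tx":0,"ty":0,"tz":0,"roll":0},{"tx":0,"ty":0,"tz":0,"roll":0},{"tx":0,"ty":0,"tz":0,"roll":0},{"tx":0,"ty":0,"tz":0,"roll":0},{"tx":0,"ty":0,"tz":0,"roll":0},{"tx":0,"ty":0,"tz":0,"roll":0},{"tx":0,"ty":0,"tz":0,"roll":0},{"tx":0,"ty":0,"tz":0,"roll":0},{"tx":0,"ty":0,"tz":0,"roll":0},{"tx":0,"ty":0,"tz":0,"roll":0},{"tx":0,"ty":0,"tz":0,"roll":0}]' >/dev/null; done
python3 - <<'E'
from h import *
f=[grab('side')[0][190:280,140:230].astype(int) for _ in range(8)]
print([int(abs(f[i]-f[0]).max()) for i in range(1,8)],[round(float(abs(f[i]-f[0]).mean()),2) for i in range(1,8)]); print(ctrl.finish_job(), ctrl.get_obs()['t'])
E
```

```text
[3, 4, 5, 10, 10, 10, 10] [0.31, 0.31, 0.31, 0.31, 0.31, 0.31, 0.31]
the job is handed in; nothing more can be done
the job is handed in; nothing more can be done
```

The pail hangs still on the scale hook with the lime in it; it was set down on the board first, regrasped by the wooden grip and let go only once the hook carried it at about 26 mm dip; I saw nothing knocked over and handed the job in at about 36 s.

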